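# Open the shell mill's guard, shut the other

## Robot

A 6-joint arm with a two-finger parallel gripper is mounted at the origin on a cart in front of the work surface, level with it; the furniture and walls round the work are solid. World frame = base frame: x ahead of the robot, y to its left, z up, the work surface at z = 0. Lengths are in m, angles in rad, forces in N, time in s.
With the tool pointing down it reaches from about 0.375 to 0.925 m from the base axis. Payload 5.7 kg.
Tool frame: the origin (TCP) lies midway between the tips of the shut fingers; the grasp point (between the pads) lies 19 mm behind it; z points along the fingers, y is the line along which they close (so a half turn about z gives the same grasp; the last joint's range is limited). The gripper opens to 85 mm and grips with 20 to 120 N. Pads are 22 mm wide; open, the fingers measure 114 mm over their backs; the gripper's body (76 mm by 85 mm) begins 54 mm behind the grasp point. The pads swing forward as they close: fully open they stand 13 mm farther back than shut.
Start: joints at [1.004, 0.359, 1.51, -0, 1.272, -0.115], TCP at [0.262, 0.54, 0.231] pointing down, gripper open.
Joint ranges: [-2.97, 2.97], [-1.01, 2.36], [0.21, 2.38], [-0.96, 4.11], [0.2, 2.71], [-2.98, 2.98]. Speed limits (rad/s): [2.39, 2.39, 3.14, 3.14, 3.14, 3.14].

## Interface

Orientations are given as a unit quaternion [x, y, z, w].
In Python, from rig import observe, capture, ticket, regions_of gives the robot as it stands.
- The arm moves only by the tool move_arm, never from a script. Its argument "moves" is a list of rows, each a list of 3 entries, a list of its own where there are three numbers: the turn, a rotation vector about the tool's x, y, z in degrees, then the shift along the tool's x, y, z in mm, then the finger opening in mm, from 0 to 85.4. In form: [[[rx, ry, rz], [x, y, z], jaw], ...]. A call has exactly 5 rows; each row is the pose to reach, as a shift and turn from the pose commanded when the call began, along the tool's axes at that moment; what a row does not reach only later rows make up. A row lasts 1/8 s, in which the tool goes at most 62.5 mm and 10.7 degrees, less where a joint would pass 70% of its speed; a pose out of reach is approached as far as the arm can. A call with a gripper value outside its range is refused whole. The fingers move at their own pace and stop on an object; the grip force is fixed at half the most. Time passes only in rows, so rows that repeat a pose let the fingers close, or fill a call up. It gives the time, the measured TCP pose, the force, the opening and the grip force at its end, in the units of the state.
- observe(): the state, without advancing time (a new reading comes with each control period).
- capture(name): name is "side" or "top" or "wrist"; returns a dict with "img" (400x640x3 uint8, red, green, blue), "K" (3x3 intrinsics, pixels), "R" (3x3) and "t" (3): a world point X has camera coordinates R X + t; the wrist camera has in their place "hand_eye" (4x4, takes a point from camera to tool coordinates, whose origin is the TCP and whose axes are the flange's). Camera axes: x right, y down, z forward; pixel columns grow to the right and rows downward; lengths in m; the calibration is good to about 2 mm. A picture is of the moment at which its call begins: read the wrist's pose just before it. There is no depth.
- ticket.close_job(): hands the job in; it is judged then, once.
Trained networks look in a picture, given as the dict that the camera call returned (one of the last four; its "shot" number tells which), for a name from the list of things; names that differ only in an ending like _2 or _b are one class to them, and where a whole thing is asked for, a point or a joint stands for the part that bears it (a point fixed in the world has none). Each returns a list of dicts, best first, with "confidence" (0 to 1); they miss things now and then, are a little off and sometimes report something else, mostly with a low value. They report only what shows in the picture. A call takes as long as a camera call.
- regions_of(picture, target): "mask" (400x640 bool, what is visible of it) and "pixel" ([column, row] in pixels, amid what is visible of it).
The state is a dict: "clock": time; "q": joint angles; "joint_velocities": joint speeds; "joint_efforts": joint torques, N m; "ee_pos": TCP position; "tcp_rot": TCP orientation; "wrist_force": force on the tool from outside, world axes, zero at the start; "moment": the same for the moment, N m; "finger_gap": finger opening in m; "grasp_force": force on a finger pad.
Only numpy, scipy, OpenCV 4.12 (cv2) and the standard library are available. Lean on these libraries where they do the work, as an engineer would, in place of code of your own. Each camera call takes 0.05 s, during which the arm holds its last target. There are 200 camera calls.

## Task

The shell mill in one bay of the two-bay cutter stand is to be taken out next, while the plain round slug in the other bay stays behind its guard. Slide the guard door of the shell mill's bay fully open (outwards) and the guard door of the slug's bay fully shut (towards the middle), and leave the shell mill standing where it is.

Things in the scene. Friction and masses are not known exactly. Their poses are not given: they have to be found in the camera images.
- guard: two-bay cutter stand, fixed: a base 142 mm wide, 80 mm deep, 12 mm thick with two open-topped bays side by side (64 mm wide, walls 65 mm high); along its front a track 272 mm long carries two clear framed guard doors, one for each bay, which slide outwards to open. Origin: centre of the base's underside, on the bench; x to the rear, y to the left along the track, z up. Left bay at y > 0, right at y < 0.
- pull_left (a point): grip point on the left guard door's pull: an upright steel bar 12 mm along the guard's x, 26 mm along its y, top 137 mm above the bench, this point on its centre line 118 mm up. All else of the stand is below 98 mm. The door slides only along the guard's y (about 3 to 5 N) and stays put. In the guard's frame this point is at x = -33 mm, y = +35 mm fully shut (inner stop), +97 mm fully open (outer stop).
- pull_right (a point): grip point on the right guard door's pull: an upright steel bar 12 mm along the guard's x, 26 mm along its y, top 137 mm above the bench, this point on its centre line 118 mm up. All else of the stand is below 98 mm. The door slides only along the guard's y (about 3 to 5 N) and stays put. In the guard's frame this point is at x = -33 mm, y = -35 mm fully shut (inner stop), -97 mm fully open (outer stop).
- mill_centre (a point): centre (half-way up) of the shell mill, a brown toothed hollow cutter 39 mm in diameter and 46 mm high, standing upright in one of the two bays (either one); its top is 58 mm above the bench. A smooth solid steel slug 54 mm in diameter and 50 mm high stands in the other bay.

How it is judged:
At the end, for the whole second after the job is handed in: The door of the shell mill's bay is open to within 10 mm of its outer stop, the other door is shut to within 10 mm of its inner stop, and the shell mill stands upright within 15 mm of where it stood (((y of mill_centre in the frame of guard above 0 m and y of pull_left in the frame of guard above 0.087 m and y of pull_right in the frame of guard above -0.045 m) or (y of mill_centre in the frame of guard below 0 m and y of pull_right in the frame of guard below -0.087 m and y of pull_left in the frame of guard below 0.045 m)) and distance of mill_centre from where it was at the start of the episode below 0.015 m and angle between mill_centre's own z axis and vertical below 0.17 rad); the robot touches nothing.
It also fails if it takes over 35 s, if anything falls off the work surface, if the arm or the gripper's body presses on something with over 40 N, if the wrist force passes 120 N, or if a joint passes its speed limit or range.

## Working session

There is one attempt and no reset: what is moved stays moved. The work goes in short steps, Python scripts to look and compute and a tool call to move; the robot and the scene stay as the last step left them, time stands still between calls to the robot, and variables do not carry over. Pictures are saved under pics/ and viewed, at most 10 in all, crops included, and the job is handed in when it is done.

Besides the shell and the picture viewer there is one more tool, called after ">>>" by a JSON object that holds its "name" and its "arguments", one argument or row to a line. move_arm: Moves the arm, as the interface text tells. Its arguments: {"type":"object","properties":{"moves":{"type":"array","items":{"type":"array"}}},"required":["moves"]}

```bash
mkdir -p pics
cat > h.py <<'E'
import numpy as np, cv2
from rig import observe, capture, ticket, regions_of
def save(p,n): cv2.imwrite('pics/'+n,p['img'][:,:,::-1])
def ray(p,px):
    d=np.linalg.inv(p['K'])@np.array([px[0],px[1],1.]); R=np.array(p['R']);t=np.array(p['t'])
    return -R.T@t, R.T@d
def atz(p,px,z):
    o,d=ray(p,px); return o+d*(z-o[2])/d[2]
E
python3 - <<'E'
from h import *
s=observe();print(s['clock'],s['ee_pos'],s['tcp_rot'])
for c in('top','side'):
    p=capture(c);save(p,c+'1.png')
    for n in('guard','pull_left','pull_right','mill_centre'):
        for r in regions_of(p,n)[:3]:
            z={'guard':.05,'mill_centre':.058}.get(n,.137)
            print(c,n,round(r['confidence'],2),np.round(r['pixel']),r['mask'].sum(),atz(p,r['pixel'],z).round(3))
E
```

```text
0.0 [0.26160837 0.53918979 0.23043877] [ 2.24012592e-01  9.74585796e-01 -8.89721563e-04 -3.04426753e-04]
top guard 0.7 [309. 202.] 3535 [0.435 0.301 0.05 ]
top pull_left 0.51 [277. 212.] 280 [0.409 0.35  0.137]
top pull_right 0.6 [349. 200.] 292 [0.429 0.232 0.137]
top mill_centre 0.64 [294. 185.] 326 [0.464 0.327 0.058]
side guard 0.62 [332. 234.] 1922 [0.425 0.344 0.05 ]
side pull_left 0.66 [332. 216.] 237 [0.419 0.415 0.137]
side pull_right 0.54 [337. 190.] 156 [0.42  0.302 0.137]
side mill_centre 0.5 [316. 226.] 82 [0.462 0.33  0.058]
```

Run:
```python
import cv2
a=cv2.imread('pics/top1.png')[120:270,210:410];b=cv2.imread('pics/side1.png')[130:280,240:440]
cv2.imwrite('pics/c1.png',cv2.vconcat([cv2.resize(x,None,fx=2,fy=2,interpolation=3) for x in(a,b)])[:600])
cv2.imwrite('pics/c1.png',cv2.hconcat([cv2.resize(x,(400,300),interpolation=cv2.INTER_CUBIC) for x in(a,b)]))
```

```text
(no output)
```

View pics/c1.png

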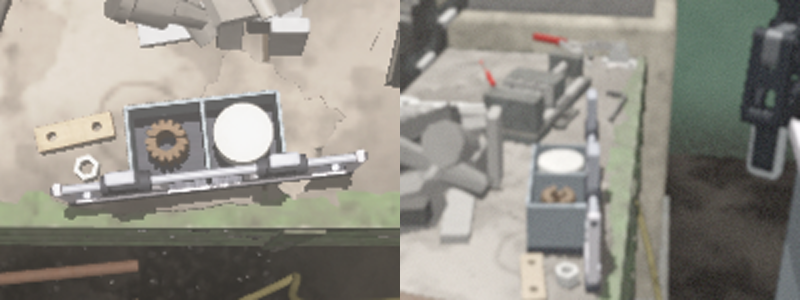

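The mill is in the left bay and the slug in the right. Both doors are about half open, with the pulls near top px (273,211) and (355,202).

Run:
```python
from h import *
p=capture('top')
f=lambda c,z:atz(p,(c[0]/2+210,c[1]/2+120),z)
L,R=f((125,182),.137),f((290,165),.137);print('pulls',L.round(4),R.round(4),np.linalg.norm(L-R),np.degrees(np.arctan2(R[0]-L[0],L[1]-R[1])))
for z in(.065,.077):
    a,b=f((124,107),z),f((281,91),z);print(z,np.linalg.norm(a-b),a,b,np.degrees(np.arctan2(b[0]-a[0],a[1]-b[1])))
for z in (.012,.09):
    a,b=f((55,190),z),f((364,157),z);print(z,np.linalg.norm(a-b),(a+b)/2,np.degrees(np.arctan2(b[0]-a[0],a[1]-b[1])))
s=observe();print(s['clock'],s['ee_pos'])
from scipy.spatial.transform import Rotation as Ro
T=Ro.from_quat(s['tcp_rot'])
print(T.inv().apply(L-s['ee_pos'])*1000, T.inv().apply((L+R)/2-s['ee_pos'])*1000)
```

```text
pulls [0.4108 0.3571 0.137 ] [0.425 0.222 0.137] 0.13579890173153647 5.991319035948529
0.065 0.14203840097008588 [0.48474489 0.36716058 0.065     ] [0.49936705 0.22587682 0.065     ] 5.908788580969504
0.077 0.14008489624719972 [0.48277888 0.36576262 0.077     ] [0.49719993 0.22642199 0.077     ] 5.908788580969489
0.012 0.2941263959364392 [0.42975481 0.29147136 0.012     ] 6.205756604994504
0.09 0.2693381686671489 [0.42234195 0.28928387 0.09      ] 6.205756604994512
0.55 [0.26192315 0.53974638 0.23123546]
[-213.67841302  -99.33207772   94.25059398] [-249.53495508 -156.99180129   94.26043377]
```

>>> {"name": "move_arm", "arguments": {
  "moves": [
    [[0,0,-10],[-53,-25,0],85],
    [[0,0,-20],[-106,-50,5],85],
    [[0,0,-30],[-160,-75,15],60],
    [[0,0,-32],[-213,-99,25],60],
    [[0,0,-32],[-213,-99,25],60]
  ]
}}

```text
clock: 1.18
ee_pos: [0.4124, 0.3545, 0.2057]
tcp_rot: [-0.051, 0.999, -0.001, -0.0]
wrist_force: [0.8, 0.6, 0.7]
finger_gap: 0.0599
grasp_force: 0.0
```

```bash
cat > w.py <<'E'
import sys
from h import *
from scipy.spatial.transform import Rotation as Ro
s=observe();p=capture('wrist')
H=np.array(p['hand_eye']);T=np.eye(4);T[:3,:3]=Ro.from_quat(s['tcp_rot']).as_matrix();T[:3,3]=s['ee_pos']
C=T@H;p['R']=C[:3,:3].T;p['t']=-C[:3,:3].T@C[:3,3]
np.savez('w.npz',K=p['K'],R=p['R'],t=p['t'],ee=s['ee_pos'],q=s['tcp_rot'])
save(p,sys.argv[1]);print(s['clock'],s['ee_pos'],Ro.from_quat(s['tcp_rot']).as_matrix().round(3).tolist(),s['finger_gap'])
for n in('pull_left','pull_right','mill_centre'):
    for r in regions_of(p,n)[:2]: print(n,r['confidence'],r['pixel'])
E
python3 w.py w1.png
```

```text
1.175 [0.41243596 0.35449914 0.20565442] [[-0.995, -0.101, -0.0], [-0.101, 0.995, -0.002], [0.0, -0.002, -1.0]] 0.059926026322731696
pull_left 0.69 [329.0, 197.0]
pull_right 0.64 [171.0, 199.2]
mill_centre 0.87 [293.5, 226.2]
```

View pics/w1.png

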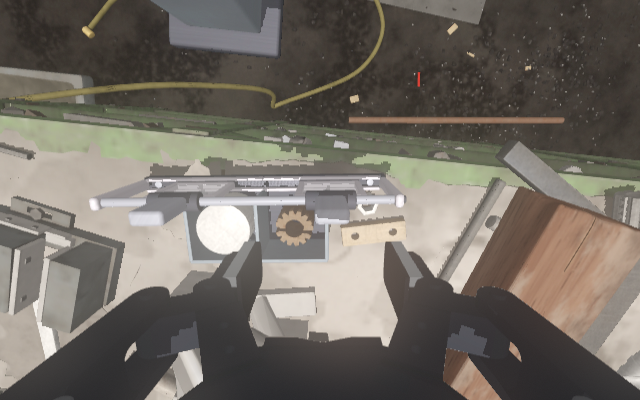

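The wrist view shows the pulls near (333,213) for the left and (147,217) for the right. The mill is at (293,228).

Run:
```python
import cv2
a=cv2.imread('pics/w1.png')[165:265,80:420]
cv2.imwrite('pics/c2.png',cv2.resize(a,(782,230),interpolation=cv2.INTER_CUBIC))
```

```text
(no output)
```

View pics/c2.png

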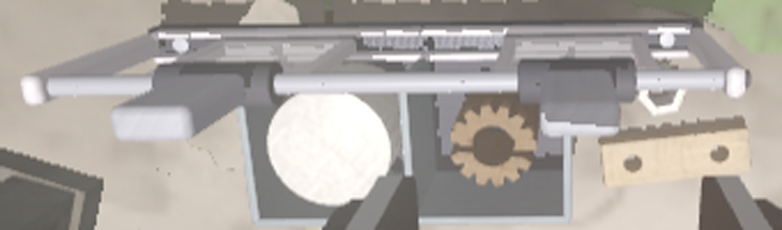

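The pull tops are at about px (332,221) for the left and (146,218.5) for the right. The rail ends are at (95,204) and (401,201).

Run:
```python
from h import *
from scipy.spatial.transform import Rotation as Ro
p=dict(np.load('w.npz'));T=Ro.from_quat(p['q'])
for n,c,z in(('L',(332,220.7),.137),('R',(146,218.5),.137),('ra',(94.8,204),.09),('rb',(401,200.7),.09)):
    X=atz(p,c,z);print(n,X.round(4),(T.inv().apply(X-p['ee'])*1000).round(1))
```

```text
L [0.4184 0.362  0.137 ] [-6.8  7.  68.6]
R [0.4306 0.2271 0.137 ] [  -5.1 -128.5   68.9]
ra [0.4404 0.1561 0.09  ] [  -7.7 -200.   116. ]
rb [0.41   0.4232 0.09  ] [ -4.6  68.8 115.5]
```

>>> {"name": "move_arm", "arguments": {
  "moves": [
    [[0,0,0],[-5,6,30],60],
    [[0,0,0],[-5,6,70],60],
    [[0,0,0],[-5,6,98],60],
    [[0,0,0],[-5,6,98],60],
    [[0,0,0],[-5,6,98],15]
  ]
}}

```text
clock: 2.0
ee_pos: [0.4148, 0.3655, 0.1093]
tcp_rot: [-0.054, 0.999, 0.0, 0.001]
wrist_force: [0.1, 0.1, 0.1]
finger_gap: 0.043
grasp_force: 0.0
```

>>> {"name": "move_arm", "arguments": {
  "moves": [
    [[0,0,0],[0,0,0],15],
    [[0,0,0],[0,0,0],15],
    [[0,0,0],[0,0,0],15],
    [[0,0,0],[0,0,0],15],
    [[0,0,0],[0,0,0],15]
  ]
}}

```text
clock: 2.62
ee_pos: [0.4154, 0.365, 0.1101]
tcp_rot: [-0.053, 0.999, 0.001, 0.001]
wrist_force: [-2.1, -0.1, 6.5]
finger_gap: 0.0251
grasp_force: 59.3
```

>>> {"name": "move_arm", "arguments": {
  "moves": [
    [[0,0,0],[0,4,0],15],
    [[0,0,0],[0,9,0],15],
    [[0,0,0],[0,14,0],15],
    [[0,0,0],[0,19,0],15],
    [[0,0,0],[0,19,0],15]
  ]
}}

```text
clock: 3.25
ee_pos: [0.4132, 0.3839, 0.1101]
tcp_rot: [-0.053, 0.999, 0.001, 0.001]
wrist_force: [-2.6, 0.1, 6.3]
finger_gap: 0.025
grasp_force: 59.3
```

Creep towards the stop in small steps.

>>> {"name": "move_arm", "arguments": {
  "moves": [
    [[0,0,0],[0,1,0],15],
    [[0,0,0],[0,2,0],15],
    [[0,0,0],[0,3,0],15],
    [[0,0,0],[0,4,0],15],
    [[0,0,0],[0,4,0],15]
  ]
}}

```text
clock: 3.88
ee_pos: [0.413, 0.3859, 0.1101]
tcp_rot: [-0.054, 0.999, -0.001, 0.001]
wrist_force: [-0.3, -6.1, 8.0]
finger_gap: 0.0248
grasp_force: 59.6
```

>>> {"name": "move_arm", "arguments": {
  "moves": [
    [[0,0,0],[0,1,0],15],
    [[0,0,0],[0,1,0],15],
    [[0,0,0],[0,2,0],15],
    [[0,0,0],[0,2,0],15],
    [[0,0,0],[0,2,0],15]
  ]
}}

```text
clock: 4.5
ee_pos: [0.413, 0.3859, 0.11]
tcp_rot: [-0.054, 0.999, -0.002, 0.001]
wrist_force: [2.0, -14.5, 11.9]
finger_gap: 0.025
grasp_force: 60.0
```

At the stop. Release, lift and go to the right pull.

>>> {"name": "move_arm", "arguments": {
  "moves": [
    [[0,0,0],[0,-4,0],15],
    [[0,0,0],[0,-4,0],60],
    [[0,0,0],[0,-4,0],60],
    [[0,0,0],[0,-4,-2],60],
    [[0,0,0],[0,-4,-40],60]
  ]
}}

```text
clock: 5.12
ee_pos: [0.4106, 0.3838, 0.1464]
tcp_rot: [-0.053, 0.999, -0.002, -0.003]
wrist_force: [-0.2, 0.2, 0.3]
finger_gap: 0.06
grasp_force: 0.0
```

>>> {"name": "move_arm", "arguments": {
  "moves": [
    [[0,0,0],[0,0,-30],60],
    [[0,0,0],[0,-52,-55],60],
    [[0,0,0],[0,-104,-55],60],
    [[0,0,0],[0,-156,-55],60],
    [[0,0,0],[0,-156,-55],60]
  ]
}}

```text
clock: 5.75
ee_pos: [0.429, 0.2273, 0.2034]
tcp_rot: [-0.051, 0.999, -0.001, -0.0]
wrist_force: [-0.5, 1.2, -0.3]
finger_gap: 0.0598
grasp_force: 0.0
```

```bash
python3 w.py w2.png
```

```text
5.75 [0.42897835 0.2272885  0.20342697] [[-0.995, -0.103, -0.0], [-0.103, 0.995, -0.001], [0.001, -0.001, -1.0]] 0.05977215244102923
pull_left 0.55 [504.3, 196.0]
pull_right 0.9 [319.2, 195.3]
mill_centre 0.79 [415.9, 220.0]
```

View pics/w2.png

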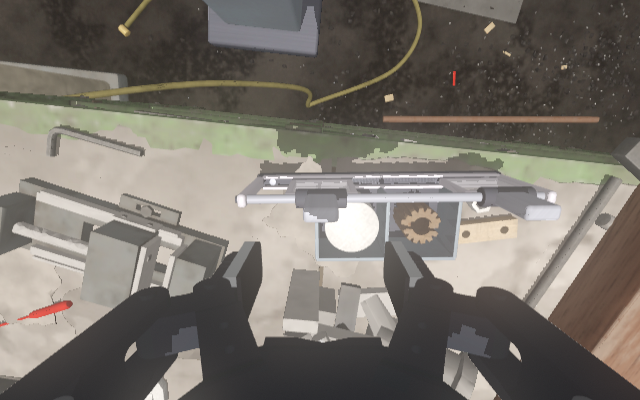

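The right pull's top is at about (321,216), centred between the fingers. The left door is at its outer end, with its pull at (540,212).

>>> {"name": "move_arm", "arguments": {
  "moves": [
    [[0,0,0],[-3,1,30],60],
    [[0,0,0],[-3,1,70],60],
    [[0,0,0],[-3,1,94],60],
    [[0,0,0],[-3,1,94],60],
    [[0,0,0],[-3,1,94],15]
  ]
}}

```text
clock: 6.58
ee_pos: [0.4325, 0.2323, 0.1099]
tcp_rot: [-0.054, 0.999, 0.0, 0.0]
wrist_force: [-0.3, -0.7, 0.3]
finger_gap: 0.043
grasp_force: 0.0
```

>>> {"name": "move_arm", "arguments": {
  "moves": [
    [[0,0,0],[0,0,0],15],
    [[0,0,0],[0,0,0],15],
    [[0,0,0],[0,0,0],15],
    [[0,0,0],[0,0,0],15],
    [[0,0,0],[0,0,0],15]
  ]
}}

```text
clock: 7.2
ee_pos: [0.4329, 0.2317, 0.1107]
tcp_rot: [-0.053, 0.999, 0.0, 0.001]
wrist_force: [-2.0, -0.3, 5.1]
finger_gap: 0.0246
grasp_force: 59.4
```

>>> {"name": "move_arm", "arguments": {
  "moves": [
    [[0,0,0],[0,5,0],15],
    [[0,0,0],[0,11,0],15],
    [[0,0,0],[0,17,0],15],
    [[0,0,0],[0,22,0],15],
    [[0,0,0],[0,22,0],15]
  ]
}}

```text
clock: 7.82
ee_pos: [0.4304, 0.2538, 0.1107]
tcp_rot: [-0.054, 0.999, 0.0, 0.001]
wrist_force: [-0.8, 0.6, 6.4]
finger_gap: 0.0246
grasp_force: 59.4
```

>>> {"name": "move_arm", "arguments": {
  "moves": [
    [[0,0,0],[0,1,0],15],
    [[0,0,0],[0,2,0],15],
    [[0,0,0],[0,3,0],15],
    [[0,0,0],[0,4,0],15],
    [[0,0,0],[0,4,0],15]
  ]
}}

```text
clock: 8.45
ee_pos: [0.4302, 0.255, 0.1107]
tcp_rot: [-0.054, 0.999, -0.002, 0.001]
wrist_force: [1.7, -12.9, 8.5]
finger_gap: 0.0247
grasp_force: 59.8
```

Stop reached at the predicted y of 0.255. Release and lift.

>>> {"name": "move_arm", "arguments": {
  "moves": [
    [[0,0,0],[0,-3,0],15],
    [[0,0,0],[0,-3,0],60],
    [[0,0,0],[0,-3,0],60],
    [[0,0,0],[0,-3,-2],60],
    [[0,0,0],[0,-3,-40],60]
  ]
}}

```text
clock: 9.07
ee_pos: [0.4274, 0.2533, 0.1477]
tcp_rot: [-0.053, 0.999, -0.001, -0.003]
wrist_force: [0.1, 1.2, 0.3]
finger_gap: 0.0601
grasp_force: 0.0
```

>>> {"name": "move_arm", "arguments": {
  "moves": [
    [[0,0,0],[0,0,-30],60],
    [[0,0,0],[0,0,-70],60],
    [[0,0,0],[0,0,-70],60],
    [[0,0,0],[0,0,-70],60],
    [[0,0,0],[0,0,-70],60]
  ]
}}

```text
clock: 9.7
ee_pos: [0.4285, 0.2538, 0.218]
tcp_rot: [-0.053, 0.999, -0.0, -0.001]
wrist_force: [0.1, -0.3, -0.0]
finger_gap: 0.0597
grasp_force: 0.0
```

```bash
python3 w.py w3.png
```

```text
9.7 [0.42852926 0.25377162 0.21802748] [[-0.994, -0.107, -0.002], [-0.107, 0.994, -0.001], [0.003, -0.001, -1.0]] 0.05968788910852435
pull_left 0.61 [469.9, 190.3]
pull_right 0.97 [321.4, 188.9]
mill_centre 0.58 [386.7, 218.1]
```

View pics/w3.png

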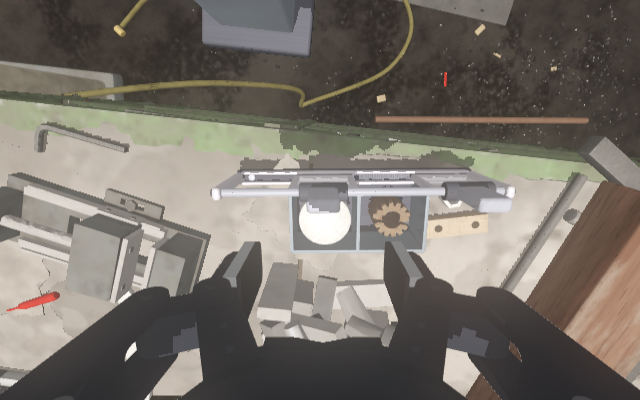

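The left door (pull at (493,203)) is fully open, and the right door (pull at (322,205)) is shut over the slug. The mill stands undisturbed at (390,217).

```bash
python3 -c "
from rig import ticket
print(ticket.close_job())"
```

```text
the job is handed in; nothing more can be done
None
```

The job is handed in, with no verdict returned: the shell mill's (left) door is open at its outer stop, the slug's (right) door is shut at its inner stop, and the mill was not touched.

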